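Unclamp a terracotta test tile

TASK

At the ceramics conservation bench, two gluing jigs each hold a fired-clay test piece under a hinged clamp bar: one a rectangular tile, the other a round disc. Swing the bar over the rectangular tile right up and leave it up; only then slide the tile out from beneath, keeping it down on the bed, until it lies squarely in the middle of that jig's grey felt pad, and let go. Leave the round disc where it is.

Things in the scene. Friction and masses are not known exactly. Their poses are not given: they have to be found in the camera images.
- clamp_bar (a joint): Angle (rad) of the steel clamp bar over the rectangular tile: 0 = down and level, grows as its free end swings up, 1.57 = upright, stops at 1.75. Stiff hinge: stays where left, about 2 N at the handle moves it. The axis is parallel to pad's x, through (0.130, 0.085, 0.025) m in that frame. The bar is 20 mm wide, 10 thick; when down it runs along that frame's -y, over the tile.
- handle (a point): Centre of the black handle block at the bar's free end, 160 mm from the hinge axis; at (0.130, -0.075, 0.025) m in pad's frame when the bar is down. Block 22 mm wide (its x, along the hinge axis), 44 long (its y, along the bar), 20 high. It overhangs the jig's side, 45 mm of free height under it, so fingers can straddle its width.
- pad (a point): Centre of the grey felt pad (120 mm along x, 76 along y), flush with the bed top 30 mm above the table, at the open end of the jig with the rectangular tile. Jig's frame: -x runs along the bed to its open end, away from the bar, roughly towards the robot; +y to the hinge, whose post is 64 mm high; z up. Fixed plywood bed, 90 mm wide, x from -70 to +190 mm, no rails or stops.
- tile_mid (a point): Centre (half-way up) of the rectangular terracotta tile, 110 mm long (its x), 50 wide (its y), 14 thick, about 0.15 kg, loose and flat on the bed, long side roughly along the jig's x. At first its centre is 95 to 105 mm on the bar side (+x) of the pad's centre: the rear is under the bar, about 75 mm sticks out ahead of the bar and can be gripped by its long edges.
- disc_mid (a point): Centre of the round terracotta disc, 72 mm across, 14 mm thick, held in the other, identical jig; it stays where it is.
There are look-alikes about, which are no part of the job. What is shaped like the part that bears tile_mid but red or turquoise is not meant.

How it is judged:
By the outcome, as a careful person would: the job done as asked, in the order asked, and still so for the second after the job is handed in, with the robot touching nothing.
It also fails if it takes over 53 s, if anything falls off the work surface, if the arm or the gripper's body presses on something with over 40 N, if the wrist force passes 120 N, or if a joint passes its speed limit or range.

ROBOT

A 6-joint arm with a two-finger parallel gripper is mounted at the origin on the work surface. World frame = base frame: x ahead of the robot, y to its left, z up, the work surface at z = 0. Lengths are in mm, angles in rad, forces in N, time in s.
With the tool pointing down it reaches from about 150 to 775 mm from the base axis. Payload 6.1 kg.
Tool frame: the origin (TCP) lies at the very end of the fingers, on their centre line; the grasp point (between the pads) lies 19 mm behind it; z points along the fingers, y is the direction in which the jaws open and shut (so a half turn about z gives the same grasp; the last joint's range is limited). The gripper opens to 85 mm and grips with 20 to 120 N. Pads are 22 mm wide; open, the fingers measure 114 mm over their backs; the gripper's body (76 mm by 85 mm) begins 54 mm behind the grasp point. The pads swing forward as they close: fully open they stand 13 mm farther back than shut.
Start: joints at [1.338, 0.126, -0.04, 1.405, 0, 1.571], TCP at [121.113, 510.823, 231.295] pointing down, gripper open.
Joint ranges: [-2.72, 2.72], [-0.95, 1.95], [-1.27, 1.35], [-1.78, 2.02], [-1.46, 1.47], [-3.14, 3.14]. Speed limits (rad/s): [2.39, 2.39, 3.01, 3.14, 3.14, 3.14].

INTERFACE

Orientations are given as a unit quaternion [w, x, y, z].
In Python, from plant import manip, eyes gives the robot as it stands.
- The arm moves only by the tool servo_tool, never from a script. Its argument "moves" is a list of rows, each an object of numbers: "tx", "ty", "tz": the shift along the tool's x, y, z in cm; "wx", "wy", "wz": the turn, a rotation vector about the tool's x, y, z in rad. A call has 1 to 5 rows; each row is the pose to reach, as a shift and turn from the pose commanded when the call began, along the tool's axes at that moment; what a row does not reach only later rows make up. A row lasts 1/12 s, in which the tool goes at most 41.7 mm and 7.16 degrees, less where a joint would pass 70% of its speed; a pose out of reach is approached as far as the arm can. A call with a gripper value outside its range is refused whole. "claw" is the finger opening in cm, from 0 to 8.54, set as the call begins (left out, the last holds). The fingers move at their own pace and stop on an object; "newtons" is the grip in N (left out, the last holds). Time passes only in rows, so rows that repeat a pose let the fingers close. It gives the time, the measured TCP pose, the force and the opening at its end, in the units of the state.
- manip.read_state(): the state, without advancing time (a new reading comes with each control period).
- eyes.camera(name): name is "scene" or "top" or "wrist"; returns the picture (384x512x3 uint8, red, green, blue); there is no depth.
- eyes.camera_model(name): a dict with "fx", "fy", "cx", "cy" (pixels), "world_from_camera" (4x4, takes a point from camera to world coordinates). Camera axes: x right, y down, z forward; pixel columns grow to the right and rows downward; lengths in mm; the calibration is good to about 2 mm. A picture is of the moment at which its call begins: read the wrist's pose just before it. camera_model takes no time and is no camera call; for the wrist camera it gives the pose at the moment of the call.
- manip.close_job(): hands the job in, once; it reports no verdict.
The state is a dict: "clock": time; "joint_pos": joint angles; "qvel": joint speeds; "effort": joint torques, N m; "eef_pos": TCP position; "tool_rot": TCP orientation; "contact_force": force on the tool from outside, world axes, zero at the start; "moment": the same for the moment, N m; "gripper_width": finger opening in mm.
Only numpy, scipy, OpenCV 4.12 (cv2) and the standard library are available. Lean on these libraries where they do the work, as an engineer would, in place of code of your own. Each camera call takes 0.05 s, during which the arm holds its last target. There are 200 camera calls.

## Working session

There is one attempt and no reset: what is moved stays moved. The work goes in short steps, Python scripts to look and compute and a tool call to move; the robot and the scene stay as the last step left them, time stands still between calls to the robot, and variables do not carry over. Pictures are saved under pics/ and viewed, about 8 in all and at most 12, crops included, and the job is handed in when it is done.

Besides the shell and the picture viewer there is one more tool, called after "Call:" as a command line: name --argument value ..., lists and objects as JSON in quotes. servo_tool: Moves the arm, as the interface text tells. Its arguments: {"type":"object","properties":{"moves":{"type":"array","items":{"type":"object","properties":{"tx":{"type":"number"},"ty":{"type":"number"},"tz":{"type":"number"},"wx":{"type":"number"},"wy":{"type":"number"},"wz":{"type":"number"}}}},"claw":{"type":"number"},"newtons":{"type":"number"}},"required":["moves"]}

```bash
mkdir -p pics; ls
python3 - <<'E'
from plant import manip, eyes
import cv2,json
s=manip.read_state(); print({k:s[k] for k in('clock','eef_pos','tool_rot','gripper_width')})
for n in('top','scene'):
    im=eyes.camera(n); cv2.imwrite(f'pics/{n}0.png',im[:,:,::-1]); m=eyes.camera_model(n); print(n,m)
E
```

```text
pics
{'clock': 0.0, 'eef_pos': array([121.03278584, 510.45750457, 230.53018718]), 'tool_rot': array([-8.77842899e-05,  1.16149503e-01,  9.93231434e-01, -7.76732244e-04]), 'gripper_width': 85.5736548884223}
top {'fx': 473.4698753626846, 'fy': 473.4698753626846, 'cx': 254.78733627027574, 'cy': 195.52445811085664, 'world_from_camera': array([[-2.52236403e-02, -9.95970744e-01,  8.60583839e-02,
         5.16663864e+02],
       [-9.99165885e-01,  2.78824626e-02,  2.98345850e-02,
        -2.05357450e+01],
       [-3.21138935e-02, -8.52340645e-02, -9.95843287e-01,
         1.04030721e+03],
       [ 0.00000000e+00,  0.00000000e+00,  0.00000000e+00,
         1.00000000e+00]])}
scene {'fx': 458.11837481122706, 'fy': 458.11837481122706, 'cx': 258.1960693383585, 'cy': 191.63171414419395, 'world_from_camera': array([[ 8.02175413e-01,  4.86296189e-01, -3.46454360e-01,
         1.03066520e+03],
       [ 5.97023840e-01, -6.44722569e-01,  4.77383853e-01,
        -5.79095300e+02],
       [ 8.78300331e-03, -5.89787102e-01, -8.07511011e-01,
         1.02744087e+03],
       [ 0.00000000e+00,  0.00000000e+00,  0.00000000e+00,
         1.00000000e+00]])}
```

```bash
python3 -c "
import cv2,numpy as np
a=cv2.imread('pics/top0.png');cv2.imwrite('pics/top0b.png',cv2.resize(a,(800,600),interpolation=cv2.INTER_CUBIC))"
```

```text
(no output)
```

View pics/top0b.png

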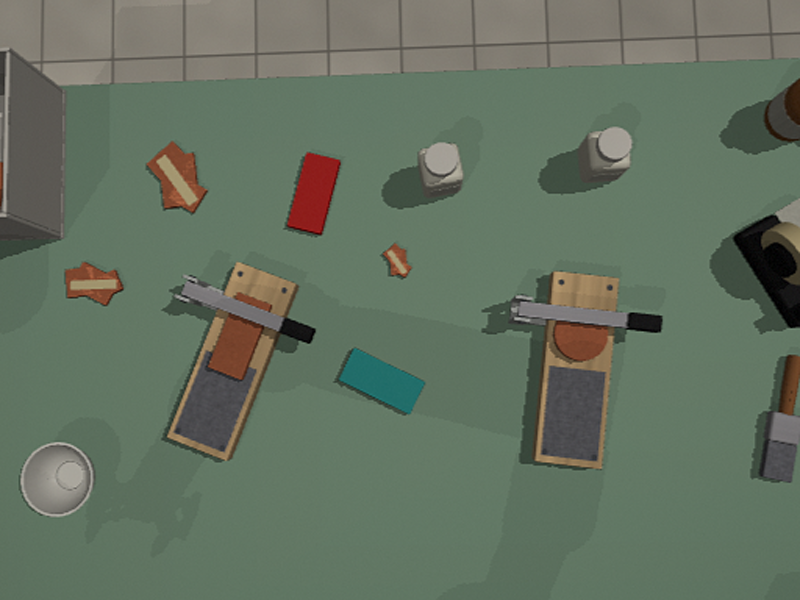

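View pics/scene0.png

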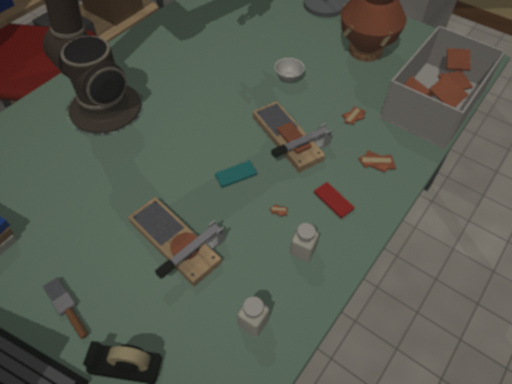

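Top view (800x600): the rectangular-tile jig is on the left. Bed corners are ≈(237,263), (298,285), (229,460), (167,438) and the handle is ≈(298,330). The disc jig is on the right; the red and turquoise pieces are decoys.

```bash
cat > h.py <<'E'
import numpy as np, cv2
from scipy.spatial.transform import Rotation as R
from plant import manip, eyes
def ray(m,px,z):
    px=np.atleast_2d(px).astype(float); T=m['world_from_camera']
    d=np.c_[(px[:,0]-m['cx'])/m['fx'],(px[:,1]-m['cy'])/m['fy'],np.ones(len(px))]@T[:3,:3].T
    return T[:3,3]+d*((z-T[2,3])/d[:,2])[:,None]
def proj(m,P):
    T=m['world_from_camera']; c=(np.atleast_2d(P)-T[:3,3])@T[:3,:3]
    return np.c_[c[:,0]/c[:,2]*m['fx']+m['cx'],c[:,1]/c[:,2]*m['fy']+m['cy']]
def fit(J,W):  # 2D rigid: W = c + R(th) J
    J=np.array(J,float);W=np.array(W)[:,:2];a=(J-J.mean(0))@[1,1j];b=(W-W.mean(0))@[1,1j]
    th=np.angle((a.conj()*b).sum()); r=lambda v:np.array([[np.cos(th),-np.sin(th)],[np.sin(th),np.cos(th)]])@v
    c=W.mean(0)-r(J.mean(0)); res=W-np.array([c+r(j) for j in J]); return c,th,res
def towards(p,psi):
    """tool down; returns state + shift (cm) in tool axes to world p, and wz to bring jaw axis(y) to world angle psi"""
    s=manip.read_state(); q=s['tool_rot']; r=R.from_quat(np.r_[q[1:],q[0]])
    y=r.as_matrix()[:,1]; cur=np.arctan2(y[1],y[0]); d=(psi-cur+np.pi/2)%np.pi-np.pi/2
    return s, r.inv().apply(np.array(p)-s['eef_pos'])/10, -d
E
python3 - <<'E'
from h import *
m=eyes.camera_model('top')
W=ray(m,np.array([(237,263),(298,285),(229,460),(167,438)])*.64,30); J=[(190,45),(190,-45),(-70,-45),(-70,45)]
c,th,res=fit(J,W); print(c,th,res.round(1))
r=lambda v:c+np.array([[np.cos(th),-np.sin(th)],[np.sin(th),np.cos(th)]])@v
h=r([130,-75]); print('handle',h, 'px', ray(m,np.array([(298,330)])*.64,65))
Wt=ray(m,np.array([(240,293),(271,303),(245,380),(208,369)])*.64,44); print(Wt)
s,t,w=towards([*h,250],th); print(t,w)
im=cv2.imread('pics/top0.png')[155:305,90:220]; cv2.imwrite('pics/c0.png',cv2.resize(im,None,fx=4,fy=4,interpolation=3))
E
```

```text
[478.73646544 260.99076191] -0.387383125498136 [[-2.2  1. ]
 [-1.4 -0.3]
 [ 3.1 -1.2]
 [ 0.5  0.5]]
handle [570.77106319 142.43852524] px [[572.08069129 142.25026204  65.        ]]
[[625.91218366 224.52024611  44.        ]
 [611.02487774 182.14764224  44.        ]
 [507.66751514 218.53627569  44.        ]
 [523.73473014 268.85398771  44.        ]]
[-52.25106673 -25.43624317  -1.90444744] -1.4162422749380785
```

View pics/c0.png

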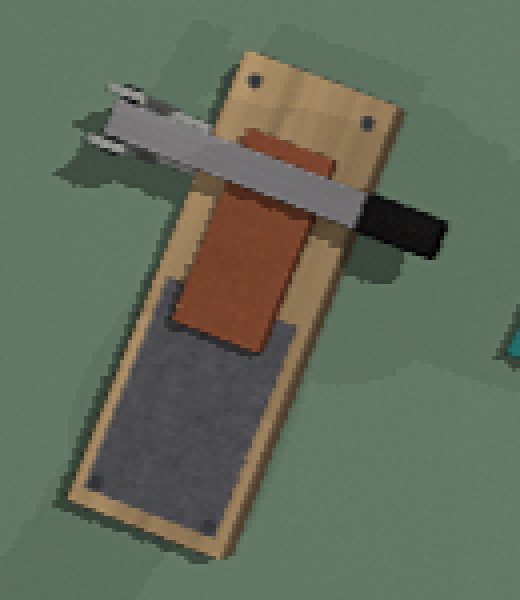

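Crop: bed corners are at (246,52), (401,106), (219,558), (70,497); the handle is centred ≈(404,228). The refined fit follows; I'm setting off now.

Run:
```python
from h import *
m=eyes.camera_model('top'); o=np.array([90,155])
W=ray(m,np.array([(246,52),(401,106),(219,558),(70,497)])/4+o,30); J=[(190,45),(190,-45),(-70,-45),(-70,45)]
c,th,res=fit(J,W); print(c,th,res.round(1))
r=lambda v:c+np.array([[np.cos(th),-np.sin(th)],[np.sin(th),np.cos(th)]])@v
print('handle',r([130,-75]), 'px', ray(m,np.array([(404,226)])/4+o,65))
print('tile', ray(m,np.array([(173,320),(262,353),(336,160),(248,128)])/4+o,44).mean(0), r([100,0]))
print(towards([*r([130,-75]),150],th)[1:])
```

```text
[480.01227948 262.15865228] -0.39077738504581705 [[-2.7  0.9]
 [-0.3  0.1]
 [ 1.8  1.2]
 [ 1.2 -2.1]]
handle [571.64395077 143.29470982] px [[571.4430379  141.67609539  65.        ]]
tile [567.40389295 224.69712289  44.        ] [572.47360224 224.06792121]
(array([-52.3163717 , -25.31810781,   8.09538902]), np.float64(-1.4128480153903977))
```

Call:
servo_tool --moves '[{"tx": -3, "ty": -1.5, "wz": 0.12}, {"tx": -6, "ty": -3, "wz": 0.24}, {"tx": -9.5, "ty": -4.5, "wz": 0.36}, {"tx": -13, "ty": -6, "wz": 0.48}, {"tx": -16, "ty": -7.5, "wz": 0.6}]'

```text
invalid input at $.moves[0]: expected keys tx, ty, tz, wx, wy, wz
```

Call:
servo_tool --moves '[{"tx": -3, "ty": -1.5, "tz": 0, "wx": 0, "wy": 0, "wz": 0.12}, {"tx": -6.5, "ty": -3, "tz": 0, "wx": 0, "wy": 0, "wz": 0.24}, {"tx": -10, "ty": -5, "tz": 0, "wx": 0, "wy": 0, "wz": 0.36}, {"tx": -13.5, "ty": -6.5, "tz": 0, "wx": 0, "wy": 0, "wz": 0.48}, {"tx": -17, "ty": -8, "tz": 0, "wx": 0, "wy": 0, "wz": 0.6}]'

```text
clock: 0.52
eef_pos: [268.9, 392.3, 231.0]
tool_rot: [-0.0, 0.407, 0.914, -0.0]
contact_force: [1.2, 0.5, -0.4]
gripper_width: 85.7
```

```bash
cat >> h.py <<'E'
C=np.array([480.,262.]);TH=-0.391
def jig(x,y): return C+np.array([[np.cos(TH),-np.sin(TH)],[np.sin(TH),np.cos(TH)]])@[x,y]
def go(x,y,z,turn=0):
    s,t,w=towards([*jig(x,y),z],TH+turn); print('t',round(s['clock'],2),'pos',s['eef_pos'].round(1),'j',np.round(s['joint_pos'],2),'F',np.round(s['contact_force'],1),'w',round(s['gripper_width'],1)); print('shift',t.round(2),'wz',round(w,3))
E
python3 -c "
from h import *
go(130,-75,150)"
```

```text
t 0.52 pos [268.9 392.3 231. ] j [ 0.97  0.03 -0.14  1.4  -0.    1.81] F [ 1.2  0.5 -0.4] w 85.7
shift [-38.77   5.84   8.11] wz 1.124
```

Call:
servo_tool --moves '[{"tx": -4, "ty": 0.6, "tz": 0.5, "wx": 0, "wy": 0, "wz": 0.12}, {"tx": -8, "ty": 1.2, "tz": 1, "wx": 0, "wy": 0, "wz": 0.24}, {"tx": -12, "ty": 1.8, "tz": 1.5, "wx": 0, "wy": 0, "wz": 0.36}, {"tx": -16, "ty": 2.4, "tz": 2, "wx": 0, "wy": 0, "wz": 0.48}, {"tx": -20, "ty": 3, "tz": 2.5, "wx": 0, "wy": 0, "wz": 0.6}]'

```text
clock: 0.93
eef_pos: [425.9, 264.3, 205.9]
tool_rot: [-0.0, 0.659, 0.752, -0.0]
contact_force: [-0.1, 0.3, 0.1]
gripper_width: 85.6
```

```bash
python3 -c "
from h import *
go(130,-75,150)"
```

```text
t 0.93 pos [425.9 264.3 205.9] j [ 0.56  0.08 -0.14  1.34  0.    1.99] F [-0.1  0.3  0.1] w 85.6
shift [-13.93  12.85   5.59] wz 0.523
```

Call:
servo_tool --moves '[{"tx": -2.8, "ty": 2.6, "tz": 1.1, "wx": 0, "wy": 0, "wz": 0.11}, {"tx": -5.6, "ty": 5.2, "tz": 2.2, "wx": 0, "wy": 0, "wz": 0.22}, {"tx": -8.4, "ty": 7.8, "tz": 3.3, "wx": 0, "wy": 0, "wz": 0.33}, {"tx": -11.2, "ty": 10.4, "tz": 4.5, "wx": 0, "wy": 0, "wz": 0.43}, {"tx": -13.9, "ty": 12.8, "tz": 5.6, "wx": 0, "wy": 0, "wz": 0.52}]'

```text
clock: 1.35
eef_pos: [571.9, 144.2, 149.1]
tool_rot: [-0.0, 0.83, 0.558, -0.0]
contact_force: [0.5, -0.2, 0.2]
gripper_width: 85.9
```

```bash
python3 -c "
from h import *
go(130,-75,150)
m=eyes.camera_model('wrist'); im=eyes.camera('wrist'); cv2.imwrite('pics/w1.png',im[:,:,::-1])
import pickle; pickle.dump(m,open('w1.pkl','wb'))
print('pred handle top',proj(m,[*jig(130,-75),65]), 'corners', proj(m,[[*jig(119,-53),65],[*jig(141,-53),65],[*jig(141,-97),65],[*jig(119,-97),65],[*jig(190,-45),30]]).round())
"
```

```text
t 1.35 pos [571.9 144.2 149.1] j [ 0.25  0.26 -0.06  1.26 -0.    2.21] F [ 0.5 -0.2  0.2] w 85.9
shift [-0.11  0.01 -0.09] wz 0.004
pred handle top [[252.12236456 199.31982908]] corners [[239. 174.]
 [265. 174.]
 [265. 223.]
 [240. 223.]
 [316. 158.]]
```

View pics/w1.png

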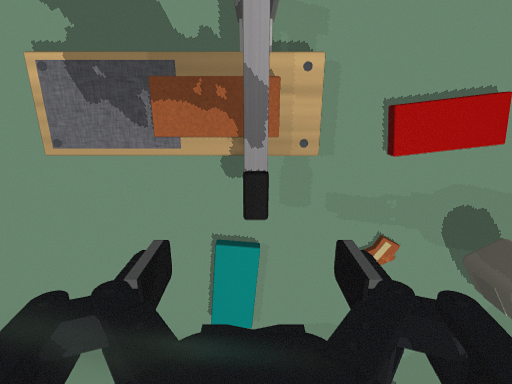

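Wrist view: the handle top spans (243–268, 171–219), about 3 px off prediction. Bed corners are (25,52), (325,52), (317,155), (47,155); the tile corners are (150,76), (279,76), (279,136), (152,137). I'll refit the frame.

```bash
python3 -c "
from h import *
import pickle; m=pickle.load(open('w1.pkl','rb'))
W=ray(m,[(325,52),(317,155),(47,155),(25,52)],30)
c,th,res=fit([(190,45),(190,-45),(-70,-45),(-70,45)],W); print(c,th,res.round(1))
h=ray(m,(255.5,195),65); print('handle',h)
t=ray(m,[(150,76),(279,76),(279,136),(152,137)],44);
def inj(p): p=p[:,:2]-c; return np.c_[p@[np.cos(th),np.sin(th)],p@[-np.sin(th),np.cos(th)]].round(1)
print(inj(h),inj(t),inj(t).mean(0))
"
```

```text
[483.6629549  261.68983017] -0.38711934680629373 [[-2.  -0.1]
 [-2.1  1.9]
 [ 2.4 -0.1]
 [ 1.7 -1.7]]
handle [[575.73662105 145.61936059  65.        ]]
[[129.1 -72.7]] [[ 41.8  23.6]
 [148.3  23.7]
 [149.7 -25.1]
 [ 38.3 -26. ]] [94.525 -0.95 ]
```

```bash
sed -i 's/^C=.*/C=np.array([482.5,262.]);TH=-0.388/' h.py; python3 -c "
from h import *
go(130,-75,36)"
```

```text
t 1.4 pos [575.2 140.2 146.1] j [ 0.24  0.27 -0.05  1.25 -0.    2.21] F [ 3.5 -2.1 -0.9] w 85.4
shift [ 0.3  -0.2  11.01] wz -0.007
```

Call:
servo_tool --moves '[{"tx": 0, "ty": 0, "tz": 2.5, "wx": 0, "wy": 0, "wz": 0}, {"tx": 0, "ty": 0, "tz": 5, "wx": 0, "wy": 0, "wz": 0}, {"tx": 0, "ty": 0, "tz": 5, "wx": 0, "wy": 0, "wz": 0}, {"tx": 0, "ty": 0, "tz": 5, "wx": 0, "wy": 0, "wz": 0}]'

```text
clock: 1.73
eef_pos: [569.4, 145.5, 98.9]
tool_rot: [-0.001, 0.828, 0.56, -0.002]
contact_force: [0.0, -0.8, 0.1]
gripper_width: 85.3
```

```bash
python3 -c "
from h import *
go(130,-75,36)"
```

```text
t 1.73 pos [569.4 145.5  98.9] j [ 0.25  0.28 -0.15  1.15 -0.    2.2 ] F [ 0.  -0.8  0.1] w 85.3
shift [0.01 0.57 6.29] wz 0.006
```

```bash
python3 -c "
from h import *
eyes.camera('wrist'); 
m=eyes.camera_model('wrist'); im=eyes.camera('wrist'); cv2.imwrite('pics/w2.png',im[:,:,::-1])
import pickle; pickle.dump(m,open('w2.pkl','wb'))
go(130,-75,36)
print(proj(m,[[*jig(119,-53),65],[*jig(141,-53),65],[*jig(141,-97),65],[*jig(119,-97),65],[*jig(190,-45),30]]).round())
"
```

```text
t 1.83 pos [571.1 146.3 101.6] j [ 0.25  0.27 -0.14  1.15 -0.    2.2 ] F [ 0.  -0.3  0.7] w 85.1
shift [-0.14  0.42  6.56] wz 0.006
[[243. 190.]
 [276. 190.]
 [274. 250.]
 [243. 250.]
 [335. 168.]]
```

View pics/w2.png

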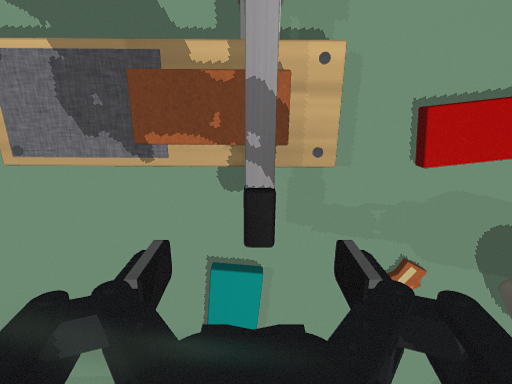

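Wrist view 2: the handle is at (244–275, 188–247), within 2–3 px of prediction, so the frame is good. Descending to straddle it and close.

Call:
servo_tool --moves '[{"tx": -0.1, "ty": 0.4, "tz": 1.5, "wx": 0, "wy": 0, "wz": 0}, {"tx": -0.2, "ty": 0.4, "tz": 3.5, "wx": 0, "wy": 0, "wz": 0}, {"tx": -0.2, "ty": 0.4, "tz": 5.5, "wx": 0, "wy": 0, "wz": 0}, {"tx": -0.2, "ty": 0.4, "tz": 6.5, "wx": 0, "wy": 0, "wz": 0}, {"tx": -0.2, "ty": 0.4, "tz": 6.5, "wx": 0, "wy": 0, "wz": 0}]'

```text
clock: 2.25
eef_pos: [572.8, 142.7, 34.4]
tool_rot: [-0.0, 0.828, 0.56, -0.001]
contact_force: [0.2, 0.0, 0.3]
gripper_width: 85.5
```

```bash
python3 -c "
from h import *
go(130,-75,36)"
```

```text
t 2.25 pos [572.8 142.7  34.4] j [ 0.24  0.32 -0.24  1.02 -0.    2.2 ] F [0.2 0.  0.3] w 85.5
shift [ 0.13  0.13 -0.16] wz 0.007
```

Call:
servo_tool --claw 1.5 --newtons 25 --moves '[{"tx": 0, "ty": 0, "tz": 0, "wx": 0, "wy": 0, "wz": 0}, {"tx": 0, "ty": 0, "tz": 0, "wx": 0, "wy": 0, "wz": 0}, {"tx": 0, "ty": 0, "tz": 0, "wx": 0, "wy": 0, "wz": 0}, {"tx": 0, "ty": 0, "tz": 0, "wx": 0, "wy": 0, "wz": 0}, {"tx": 0, "ty": 0, "tz": 0, "wx": 0, "wy": 0, "wz": 0}]'

```text
clock: 2.67
eef_pos: [574.2, 142.7, 36.2]
tool_rot: [0.0, 0.828, 0.56, 0.001]
contact_force: [0.1, -0.5, 0.5]
gripper_width: 25.7
```

Call:
servo_tool --moves '[{"tx": 0, "ty": 0, "tz": 0, "wx": 0, "wy": 0, "wz": 0}, {"tx": 0, "ty": 0, "tz": 0, "wx": 0, "wy": 0, "wz": 0}, {"tx": 0, "ty": 0, "tz": 0, "wx": 0, "wy": 0, "wz": 0}, {"tx": 0, "ty": 0, "tz": 0, "wx": 0, "wy": 0, "wz": 0}, {"tx": 0, "ty": 0, "tz": 0, "wx": 0, "wy": 0, "wz": 0}]'

```text
clock: 3.08
eef_pos: [573.9, 142.8, 36.1]
tool_rot: [-0.0, 0.829, 0.56, 0.0]
contact_force: [-3.0, -0.7, 5.6]
gripper_width: 21.8
```

```bash
python3 -c "
from h import *
go(130,-75,36)"
```

```text
t 3.08 pos [573.9 142.8  36.1] j [ 0.24  0.32 -0.24  1.02  0.    2.2 ] F [-3.  -0.7  5.6] w 21.8
shift [0.08 0.03 0.01] wz 0.006
```

Gripped at 21.8 mm (the handle's width is 22). Swinging along the 160 mm arc, with the handle pivoting between the pads.

Call:
servo_tool --newtons 20 --moves '[{"tx": 0.05, "ty": 0, "tz": -1.3, "wx": 0, "wy": 0, "wz": 0}, {"tx": 0.2, "ty": 0, "tz": -2.55, "wx": 0, "wy": 0, "wz": 0}, {"tx": 0.45, "ty": 0, "tz": -3.8, "wx": 0, "wy": 0, "wz": 0}, {"tx": 0.8, "ty": 0, "tz": -5.05, "wx": 0, "wy": 0, "wz": 0}, {"tx": 1.25, "ty": 0, "tz": -6.25, "wx": 0, "wy": 0, "wz": 0}]'

```text
clock: 3.5
eef_pos: [578.3, 153.8, 97.5]
tool_rot: [0.0, 0.829, 0.56, -0.001]
contact_force: [3.3, 0.3, -4.3]
gripper_width: 21.4
```

```bash
python3 -c "
from h import *
a=.4
go(130,85-160*np.cos(a),36+160*np.sin(a)); print(manip.read_state()['moment'])"
```

```text
t 3.5 pos [578.3 153.8  97.5] j [ 0.26  0.29 -0.12  1.15 -0.    2.21] F [ 3.3  0.3 -4.3] w 21.4
shift [ 0.16  0.03 -0.08] wz 0.005
[-0.1598544  -0.46696238 -0.23117029]
```

Call:
servo_tool --moves '[{"tx": 0.55, "ty": 0, "tz": -1.15, "wx": 0, "wy": 0, "wz": 0}, {"tx": 1.2, "ty": 0, "tz": -2.25, "wx": 0, "wy": 0, "wz": 0}, {"tx": 1.9, "ty": 0, "tz": -3.3, "wx": 0, "wy": 0, "wz": 0}, {"tx": 2.7, "ty": 0, "tz": -4.3, "wx": 0, "wy": 0, "wz": 0}, {"tx": 3.6, "ty": 0, "tz": -5.25, "wx": 0, "wy": 0, "wz": 0}]'

```text
clock: 3.92
eef_pos: [591.7, 186.6, 149.9]
tool_rot: [0.001, 0.829, 0.56, -0.001]
contact_force: [1.9, -2.5, -4.3]
gripper_width: 21.5
```

```bash
python3 -c "
from h import *
a=.8
go(130,85-160*np.cos(a),36+160*np.sin(a)); print(manip.read_state()['moment'])"
```

```text
t 3.92 pos [591.7 186.6 149.9] j [ 0.31  0.32  0.02  1.28 -0.    2.26] F [ 1.9 -2.5 -4.3] w 21.5
shift [ 0.2   0.04 -0.09] wz 0.005
[-0.76125236 -0.38653899 -0.22727559]
```

Call:
servo_tool --moves '[{"tx": 0.95, "ty": 0, "tz": -0.85, "wx": 0, "wy": 0, "wz": 0}, {"tx": 1.95, "ty": 0, "tz": -1.65, "wx": 0, "wy": 0, "wz": 0}, {"tx": 3.05, "ty": 0, "tz": -2.3, "wx": 0, "wy": 0, "wz": 0}, {"tx": 4.2, "ty": 0, "tz": -2.95, "wx": 0, "wy": 0, "wz": 0}, {"tx": 5.35, "ty": 0, "tz": -3.45, "wx": 0, "wy": 0, "wz": 0}]'

```text
clock: 4.33
eef_pos: [611.9, 236.0, 184.6]
tool_rot: [0.001, 0.829, 0.56, -0.001]
contact_force: [0.5, -4.3, -1.6]
gripper_width: 21.5
```

```bash
python3 -c "
from h import *
a=1.2
go(130,85-160*np.cos(a),36+160*np.sin(a)); print(manip.read_state()['moment'])"
```

```text
t 4.33 pos [611.9 236.  184.6] j [ 0.37  0.38  0.19  1.38 -0.    2.32] F [ 0.5 -4.3 -1.6] w 21.5
shift [ 0.21  0.04 -0.05] wz 0.005
[-1.13451847 -0.09376746 -0.05592908]
```

Call:
servo_tool --moves '[{"tx": 1.25, "ty": 0, "tz": -0.4, "wx": 0, "wy": 0, "wz": 0}, {"tx": 2.5, "ty": 0, "tz": -0.75, "wx": 0, "wy": 0, "wz": 0}, {"tx": 3.8, "ty": 0, "tz": -0.95, "wx": 0, "wy": 0, "wz": 0}, {"tx": 5.1, "ty": 0, "tz": -1.05, "wx": 0, "wy": 0, "wz": 0}, {"tx": 6.5, "ty": 0, "tz": -1.05, "wx": 0, "wy": 0, "wz": 0}]'

```text
clock: 4.75
eef_pos: [636.7, 296.5, 195.9]
tool_rot: [0.002, 0.829, 0.56, -0.0]
contact_force: [1.9, -5.2, 2.4]
gripper_width: 21.7
```

Call:
servo_tool --moves '[{"tx": 0.4, "ty": 0, "tz": 0, "wx": 0, "wy": 0, "wz": 0}, {"tx": 0.8, "ty": 0, "tz": 0, "wx": 0, "wy": 0, "wz": 0}, {"tx": 0.8, "ty": 0, "tz": 0, "wx": 0, "wy": 0, "wz": 0}]'

```text
clock: 5.0
eef_pos: [640.0, 304.7, 195.3]
tool_rot: [0.001, 0.829, 0.56, 0.0]
contact_force: [4.7, -2.6, 2.1]
gripper_width: 21.4
```

```bash
python3 -c "
from h import *
a=1.62
go(130,85-160*np.cos(a),36+160*np.sin(a)); print(manip.read_state()['moment'])"
```

```text
t 5.0 pos [640.  304.7 195.3] j [ 0.45  0.49  0.38  1.45 -0.    2.4 ] F [ 4.7 -2.6  2.1] w 21.4
shift [-0.62  0.04 -0.05] wz 0.006
[-0.79607535 -0.61902527 -0.07123152]
```

Clamp ≈1.65 rad. Release and rise.

Call:
servo_tool --claw 6 --moves '[{"tx": 0, "ty": 0, "tz": 0, "wx": 0, "wy": 0, "wz": 0}, {"tx": 0, "ty": 0, "tz": 0, "wx": 0, "wy": 0, "wz": 0}, {"tx": 0, "ty": 0, "tz": 0, "wx": 0, "wy": 0, "wz": 0}, {"tx": 0, "ty": 0, "tz": 0, "wx": 0, "wy": 0, "wz": 0}, {"tx": 0, "ty": 0, "tz": 0, "wx": 0, "wy": 0, "wz": 0}]'

```text
clock: 5.42
eef_pos: [638.6, 304.9, 195.2]
tool_rot: [-0.0, 0.828, 0.56, -0.0]
contact_force: [-0.5, -0.4, -1.0]
gripper_width: 60.1
```

Call:
servo_tool --moves '[{"tx": 0, "ty": 0, "tz": -1.5, "wx": 0, "wy": 0, "wz": 0}, {"tx": 0, "ty": 0, "tz": -3, "wx": 0, "wy": 0, "wz": 0}, {"tx": 0, "ty": 0, "tz": -5, "wx": 0, "wy": 0, "wz": 0}, {"tx": 0, "ty": 0, "tz": -7, "wx": 0, "wy": 0, "wz": 0}, {"tx": 0, "ty": 0, "tz": -8, "wx": 0, "wy": 0, "wz": 0}]'

```text
clock: 5.83
eef_pos: [639.0, 305.1, 278.0]
tool_rot: [0.0, 0.828, 0.56, 0.001]
contact_force: [1.4, 0.7, 0.4]
gripper_width: 60.2
```

```bash
python3 -c "
from h import *
go(40,0,255,np.pi/2)
im=eyes.camera('top'); cv2.imwrite('pics/t2.png',cv2.resize(im[120:320,60:260,::-1],None,fx=3,fy=3,interpolation=3))"
```

```text
t 5.83 pos [639.  305.1 278. ] j [0.45 0.52 0.6  1.65 0.   2.4 ] F [1.4 0.7 0.4] w 60.2
shift [-9.86 -8.92  2.27] wz -1.565
```

View pics/t2.png

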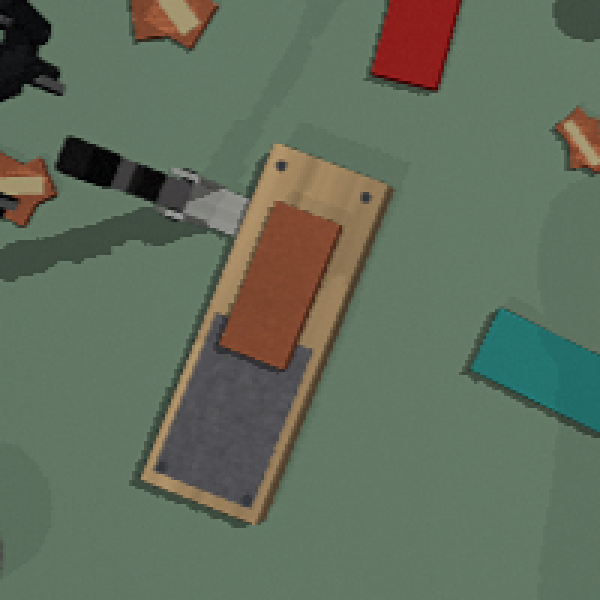

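The bar is upright and the tile uncovered (crop corners (278,202), (342,226), (287,370), (220,345)). Moving over the tile's front, turning the jaws 90°.

```bash
python3 -c "
from h import *
m=eyes.camera_model('top'); o=np.array([60,120])
def inj(p): p=p[:,:2]-C; return np.c_[p@[np.cos(TH),np.sin(TH)],p@[-np.sin(TH),np.cos(TH)]].round(1)
t=inj(ray(m,np.array([(278,202),(342,226),(287,370),(220,345)])/3+o,44)); print(t,t.mean(0))
b=inj(ray(m,np.array([(275,144),(393,187),(258,523),(139,481)])/3+o,30)); print(b,b.mean(0))
p=inj(ray(m,np.array([(160,470),(252,506),(311,350),(217,315)])/3+o,30)); print(p,p.mean(0))
"
```

```text
[[146.6  21.6]
 [146.8 -27.5]
 [ 38.6 -28.6]
 [ 38.   22.4]] [92.5   -3.025]
[[185.1  43.1]
 [186.1 -48.6]
 [-70.  -46.2]
 [-73.3  44.4]] [56.975 -1.825]
[[-60.7  33.2]
 [-60.6 -37.7]
 [ 56.5 -36.3]
 [ 55.7  36.3]] [-2.275 -1.125]
```

Call:
servo_tool --claw 8.5 --moves '[{"tx": -2, "ty": -1.5, "tz": 0, "wx": 0, "wy": 0, "wz": -0.11}, {"tx": -4, "ty": -3, "tz": 0, "wx": 0, "wy": 0, "wz": -0.22}, {"tx": -6, "ty": -5, "tz": 0, "wx": 0, "wy": 0, "wz": -0.34}, {"tx": -8, "ty": -7, "tz": 0, "wx": 0, "wy": 0, "wz": -0.45}, {"tx": -9.9, "ty": -8.9, "tz": 0, "wx": 0, "wy": 0, "wz": -0.57}]'

```text
clock: 6.3
eef_pos: [517.8, 245.5, 274.4]
tool_rot: [-0.0, 0.636, 0.772, -0.0]
contact_force: [0.5, 1.0, 0.6]
gripper_width: 85.2
```

Call:
servo_tool --moves '[{"tx": 0, "ty": 0, "tz": 1, "wx": 0, "wy": 0, "wz": -0.11}, {"tx": 0, "ty": 0, "tz": 2, "wx": 0, "wy": 0, "wz": -0.22}, {"tx": 0, "ty": 0, "tz": 4, "wx": 0, "wy": 0, "wz": -0.34}, {"tx": 0, "ty": 0, "tz": 6, "wx": 0, "wy": 0, "wz": -0.45}, {"tx": 0, "ty": 0, "tz": 8, "wx": 0, "wy": 0, "wz": -0.57}]'

```text
clock: 6.72
eef_pos: [519.0, 246.2, 194.2]
tool_rot: [0.0, 0.393, 0.92, 0.0]
contact_force: [1.1, 0.3, -0.9]
gripper_width: 84.8
```

Call:
servo_tool --moves '[{"tx": 0, "ty": 0, "tz": 2, "wx": 0, "wy": 0, "wz": -0.11}, {"tx": 0, "ty": 0, "tz": 4, "wx": 0, "wy": 0, "wz": -0.22}, {"tx": 0, "ty": 0, "tz": 6, "wx": 0, "wy": 0, "wz": -0.33}, {"tx": 0, "ty": 0, "tz": 8, "wx": 0, "wy": 0, "wz": -0.43}, {"tx": 0, "ty": 0, "tz": 8, "wx": 0, "wy": 0, "wz": -0.43}]'

```text
clock: 7.13
eef_pos: [516.8, 245.1, 110.6]
tool_rot: [-0.003, 0.189, 0.982, -0.002]
contact_force: [-1.6, -0.6, 0.4]
gripper_width: 85.1
```

```bash
python3 -c "
from h import *
go(80,0,33,np.pi/2)
q=manip.read_state()['tool_rot'];print(R.from_quat(np.r_[q[1:],q[0]]).as_matrix().round(2))
"
```

```text
t 7.13 pos [516.8 245.1 110.6] j [ 0.44  0.25 -0.16  1.17  0.    0.82] F [-1.6 -0.6  0.4] w 85.1
shift [-4.22  0.27  7.74] wz 0.008
[[-0.93  0.37 -0.01]
 [ 0.37  0.93 -0.  ]
 [ 0.   -0.   -1.  ]]
```

Call:
servo_tool --moves '[{"tx": -2, "ty": 0.1, "tz": 1, "wx": 0, "wy": 0, "wz": 0.01}, {"tx": -4, "ty": 0.1, "tz": 3, "wx": 0, "wy": 0, "wz": 0.01}, {"tx": -4, "ty": 0.1, "tz": 5, "wx": 0, "wy": 0, "wz": 0.01}, {"tx": -4, "ty": 0.1, "tz": 5.5, "wx": 0, "wy": 0, "wz": 0.01}, {"tx": -4, "ty": 0.1, "tz": 5.5, "wx": 0, "wy": 0, "wz": 0.01}]'

```text
clock: 7.55
eef_pos: [555.7, 231.7, 59.1]
tool_rot: [-0.001, 0.196, 0.981, -0.001]
contact_force: [-0.6, 0.0, 0.4]
gripper_width: 85.0
```

```bash
python3 -c "
from h import *
go(78,-1.5,33,np.pi/2)
m=eyes.camera_model('wrist'); im=eyes.camera('wrist'); cv2.imwrite('pics/w3.png',im[:,:,::-1])
import pickle; pickle.dump(m,open('w3.pkl','wb'))
"
```

```text
t 7.55 pos [555.7 231.7  59.1] j [ 0.39  0.32 -0.17  1.08  0.    0.79] F [-0.6  0.   0.4] w 85.0
shift [ 0.11 -0.11  2.61] wz -0.007
```

View pics/w3.png

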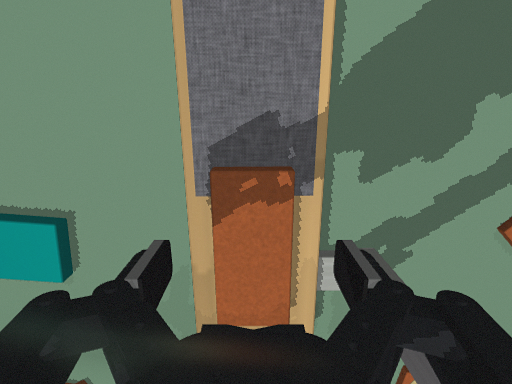

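Wrist view 3: the tile front spans (211–294, 168) and its centre line (≈253) matches the fingers' (≈253). It's square to the bed. Descend and grip.

Call:
servo_tool --moves '[{"tx": 0, "ty": 0, "tz": 0.8, "wx": 0, "wy": 0, "wz": 0}, {"tx": 0.1, "ty": -0.05, "tz": 1.6, "wx": 0, "wy": 0, "wz": 0}, {"tx": 0.1, "ty": -0.05, "tz": 2.3, "wx": 0, "wy": 0, "wz": 0}, {"tx": 0.1, "ty": -0.05, "tz": 2.5, "wx": 0, "wy": 0, "wz": 0}, {"tx": 0.1, "ty": -0.05, "tz": 2.5, "wx": 0, "wy": 0, "wz": 0}]'

```text
clock: 8.02
eef_pos: [555.1, 232.0, 34.5]
tool_rot: [-0.001, 0.195, 0.981, -0.0]
contact_force: [0.3, 0.6, 0.0]
gripper_width: 85.1
```

Call:
servo_tool --claw 4.5 --newtons 30 --moves '[{"tx": 0, "ty": 0, "tz": 0, "wx": 0, "wy": 0, "wz": 0}, {"tx": 0, "ty": 0, "tz": 0, "wx": 0, "wy": 0, "wz": 0}, {"tx": 0, "ty": 0, "tz": 0, "wx": 0, "wy": 0, "wz": 0}, {"tx": 0, "ty": 0, "tz": 0, "wx": 0, "wy": 0, "wz": 0}, {"tx": 0, "ty": 0, "tz": 0, "wx": 0, "wy": 0, "wz": 0}]'

```text
clock: 8.43
eef_pos: [556.2, 232.3, 35.9]
tool_rot: [0.0, 0.195, 0.981, 0.0]
contact_force: [0.5, 0.2, 4.1]
gripper_width: 48.7
```

Call:
servo_tool --moves '[{"tx": 0, "ty": 0, "tz": 0, "wx": 0, "wy": 0, "wz": 0}, {"tx": 0, "ty": 0, "tz": 0, "wx": 0, "wy": 0, "wz": 0}, {"tx": 0, "ty": 0, "tz": 0, "wx": 0, "wy": 0, "wz": 0}]'

```text
clock: 8.68
eef_pos: [556.2, 232.4, 35.9]
tool_rot: [0.0, 0.195, 0.981, 0.0]
contact_force: [-0.4, -0.4, 6.1]
gripper_width: 48.8
```

```bash
python3 -c "
from h import *
go(-20,0,33,np.pi/2)
m=eyes.camera_model('wrist'); im=eyes.camera('wrist'); cv2.imwrite('pics/w4.png',im[:,:,::-1])
import pickle; pickle.dump(m,open('w4.pkl','wb'))
"
```

```text
t 8.68 pos [556.2 232.4  35.9] j [ 0.4   0.34 -0.21  1.03  0.    0.79] F [-0.4 -0.4  6.1] w 48.8
shift [ 9.94 -0.09  0.29] wz -0.005
```

View pics/w4.png

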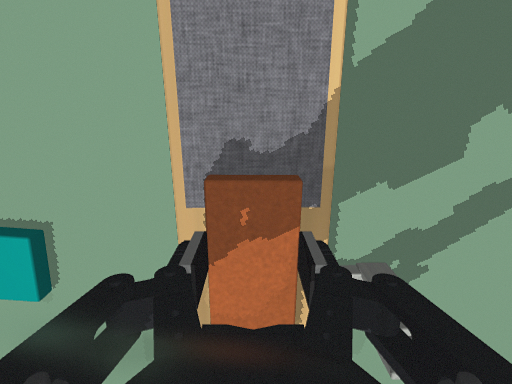

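Wrist view 4: gripped. The tile's front top edge is at row ≈181 (cols 205–301) and the felt's rear edge at row ≈208, cols 186–320. Computing the travel.

```bash
python3 -c "
from h import *
import pickle; m=pickle.load(open('w4.pkl','rb'))
def inj(p): p=p[:,:2]-C; return np.c_[p@[np.cos(TH),np.sin(TH)],p@[-np.sin(TH),np.cos(TH)]].round(1)
print('front top',inj(ray(m,[(205,181),(301,181)],44)),'bottom',inj(ray(m,[(206,176),(300,176)],30)))
print('felt rear',inj(ray(m,[(186,208),(320,208)],30)))
print('felt sides',inj(ray(m,[(173,0),(333,0),(183,150),(324,150)],30)))
print('bed sides',inj(ray(m,[(160,0),(347,0),(172,150),(336,150)],30)))
go(78,0,34,np.pi/2)
"
```

```text
front top [[ 41.2 -23. ]
 [ 41.4  24.8]] bottom [[ 42.  -24.8]
 [ 42.2  26.7]]
felt rear [[ 60.5 -37.1]
 [ 60.8  38.8]]
felt sides [[-41.3 -35.7]
 [-41.   38.1]
 [ 27.7 -36.3]
 [ 28.1  38.8]]
bed sides [[-41.3 -41.7]
 [-41.   44.6]
 [ 27.7 -42.1]
 [ 28.1  45.2]]
t 8.73 pos [556.2 232.3  35.9] j [ 0.4   0.34 -0.21  1.03  0.    0.79] F [-0.4 -0.1  6. ] w 48.9
shift [ 0.14 -0.04  0.19] wz -0.005
```

Call:
servo_tool --moves '[{"tx": 0.6, "ty": 0, "tz": 0, "wx": 0, "wy": 0, "wz": 0}, {"tx": 1.6, "ty": 0, "tz": 0, "wx": 0, "wy": 0, "wz": 0}, {"tx": 2.6, "ty": 0, "tz": 0, "wx": 0, "wy": 0, "wz": 0}, {"tx": 3.6, "ty": 0, "tz": 0, "wx": 0, "wy": 0, "wz": 0}, {"tx": 4.6, "ty": 0, "tz": 0, "wx": 0, "wy": 0, "wz": 0}]'

```text
clock: 9.15
eef_pos: [513.3, 250.1, 35.9]
tool_rot: [0.001, 0.195, 0.981, 0.0]
contact_force: [4.4, -1.2, 5.9]
gripper_width: 48.7
```

Call:
servo_tool --moves '[{"tx": 1, "ty": 0, "tz": 0, "wx": 0, "wy": 0, "wz": 0}, {"tx": 2, "ty": 0, "tz": 0, "wx": 0, "wy": 0, "wz": 0}, {"tx": 3, "ty": 0, "tz": 0, "wx": 0, "wy": 0, "wz": 0}, {"tx": 4, "ty": 0, "tz": 0, "wx": 0, "wy": 0, "wz": 0}, {"tx": 4.6, "ty": 0, "tz": 0, "wx": 0, "wy": 0, "wz": 0}]'

```text
clock: 9.57
eef_pos: [470.2, 267.9, 35.9]
tool_rot: [0.001, 0.195, 0.981, 0.0]
contact_force: [3.4, -0.9, 5.6]
gripper_width: 49.0
```

Call:
servo_tool --moves '[{"tx": 0.4, "ty": 0, "tz": 0, "wx": 0, "wy": 0, "wz": 0}, {"tx": 0.4, "ty": 0, "tz": 0, "wx": 0, "wy": 0, "wz": 0}, {"tx": 0.4, "ty": 0, "tz": 0, "wx": 0, "wy": 0, "wz": 0}, {"tx": 0.4, "ty": 0, "tz": 0, "wx": 0, "wy": 0, "wz": 0}]'

```text
clock: 9.9
eef_pos: [466.2, 269.6, 35.9]
tool_rot: [-0.0, 0.195, 0.981, 0.001]
contact_force: [-1.2, -0.7, 7.8]
gripper_width: 49.1
```

```bash
python3 -c "
from h import *
go(-18,0,34,np.pi/2)
m=eyes.camera_model('wrist'); im=eyes.camera('wrist'); cv2.imwrite('pics/w5.png',im[:,:,::-1])
import pickle; pickle.dump(m,open('w5.pkl','wb'))
print(proj(m,[[*jig(-60,-37),30],[*jig(-60,39),30],[*jig(-54.4,-24),44],[*jig(-54.4,26),44]]).round())
"
```

```text
t 9.9 pos [466.2 269.6  35.9] j [ 0.52  0.22 -0.36  0.99  0.    0.92] F [-1.2 -0.7  7.8] w 49.1
shift [ 0.   -0.08  0.19] wz -0.004
[[182. 168.]
 [323. 167.]
 [202. 184.]
 [303. 184.]]
```

View pics/w5.png

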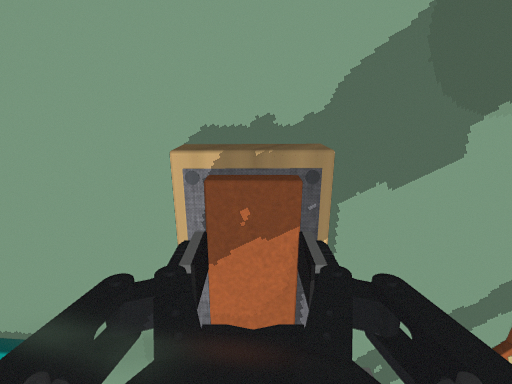

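Wrist view 5: felt front edge at row 168 and tile front at row 176 (≈4.6 mm, wanted 5). Both are centred at column ≈253 and square. Release and rise.

Call:
servo_tool --claw 8 --moves '[{"tx": 0, "ty": 0, "tz": 0, "wx": 0, "wy": 0, "wz": 0}, {"tx": 0, "ty": 0, "tz": 0, "wx": 0, "wy": 0, "wz": 0}, {"tx": 0, "ty": 0, "tz": 0, "wx": 0, "wy": 0, "wz": 0}, {"tx": 0, "ty": 0, "tz": 0, "wx": 0, "wy": 0, "wz": 0}, {"tx": 0, "ty": 0, "tz": 0, "wx": 0, "wy": 0, "wz": 0}]'

```text
clock: 10.37
eef_pos: [466.6, 268.8, 34.9]
tool_rot: [-0.0, 0.195, 0.981, -0.0]
contact_force: [0.5, -0.3, 0.2]
gripper_width: 80.1
```

Call:
servo_tool --moves '[{"tx": 0, "ty": 0, "tz": -1, "wx": 0, "wy": 0, "wz": 0}, {"tx": 0, "ty": 0, "tz": -3, "wx": 0, "wy": 0, "wz": 0}, {"tx": 0, "ty": 0, "tz": -6, "wx": 0, "wy": 0, "wz": 0}, {"tx": 0, "ty": 0, "tz": -9, "wx": 0, "wy": 0, "wz": 0}, {"tx": 0, "ty": 0, "tz": -12, "wx": 0, "wy": 0, "wz": 0}]'

```text
clock: 10.78
eef_pos: [466.8, 268.7, 157.2]
tool_rot: [-0.0, 0.195, 0.981, -0.0]
contact_force: [0.4, 0.1, 0.3]
gripper_width: 80.1
```

Call:
servo_tool --moves '[{"tx": 4, "ty": 0, "tz": -2, "wx": 0, "wy": 0, "wz": 0}, {"tx": 8, "ty": 0, "tz": -3, "wx": 0, "wy": 0, "wz": 0}, {"tx": 12, "ty": 0, "tz": -4, "wx": 0, "wy": 0, "wz": 0}, {"tx": 16, "ty": 0, "tz": -5, "wx": 0, "wy": 0, "wz": 0}, {"tx": 18, "ty": 0, "tz": -5, "wx": 0, "wy": 0, "wz": 0}]'

```text
clock: 11.2
eef_pos: [298.3, 338.9, 208.3]
tool_rot: [0.0, 0.194, 0.981, 0.002]
contact_force: [0.3, 0.1, 0.4]
gripper_width: 80.4
```

```bash
python3 -c "
from h import *
go(-18,0,34,np.pi/2)
im=eyes.camera('top'); cv2.imwrite('pics/t3.png',cv2.resize(im[150:310,70:270,::-1],None,fx=4,fy=3.75,interpolation=3))"
```

```text
t 11.2 pos [298.3 338.9 208.3] j [ 0.85 -0.01 -0.24  1.34  0.    1.24] F [0.3 0.1 0.4] w 80.4
shift [-18.16  -0.15  17.43] wz -0.003
```

View pics/t3.png

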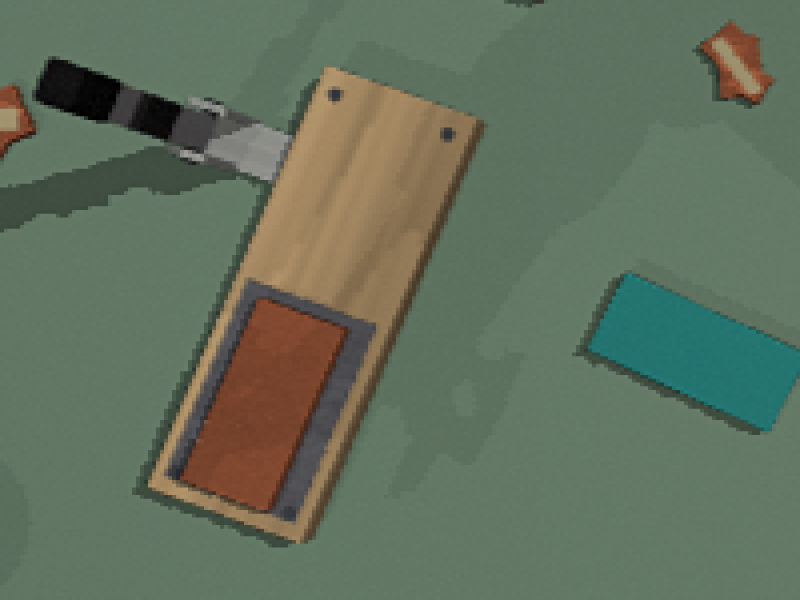

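Top view: the bar is still up and the tile lies on the felt, corners (258,298), (347,329), (271,512), (180,483); felt corners (249,280), (376,323), (294,521), (165,474). I'll check numerically with parallax.

```bash
python3 -c "
from h import *
m=eyes.camera_model('top'); o=np.array([70,150]); k=np.array([4,3.75])
def inj(p): p=p[:,:2]-C; return np.c_[p@[np.cos(TH),np.sin(TH)],p@[-np.sin(TH),np.cos(TH)]].round(1)
t=inj(ray(m,np.array([(258,298),(347,329),(271,512),(180,483)])/k+o,44)); print(t,t.mean(0))
b=inj(ray(m,np.array([(249,280),(376,323),(294,521),(165,474)])/k+o,30)); print(b,b.mean(0))
b=inj(ray(m,np.array([(326,67),(483,121),(302,543),(149,488)])/k+o,30)); print(b,b.mean(0)-[60,0])
"
```

```text
[[ 49.7  24.5]
 [ 50.4 -26.3]
 [-58.4 -26.7]
 [-60.8  24.3]] [-4.775 -1.05 ]
[[ 56.3  36.8]
 [ 57.8 -36.6]
 [-61.5 -37. ]
 [-61.8  37.6]] [-2.3  0.2]
[[185.2  43.6]
 [186.  -48. ]
 [-71.3 -45.5]
 [-72.2  42.7]] [-3.075 -1.8  ]
```

```bash
python3 -c "
from h import *
print(manip.close_job())"
```

```text
the job is handed in; nothing more can be done
None
```

The job is handed in at about 11.3 s of robot time. I gripped the handle, swung the clamp bar over the rectangular tile up to about 1.65 rad (from the tool position) and let go. Then I gripped the tile by its long edges, slid it about 96 mm along the bed onto the felt, released it and backed away.

- **Bar:** the last top picture shows it still up after release.
- **Tile:** it lies square on the felt. The close wrist view, just before I let go, put it within about 1 mm of the pad's centre. The last top view, after release, put it about 2.5 mm off along x and 1 mm across; that is close to the 2 mm calibration error, so I did not correct it.
- **Forces:** every wrist reading stayed under 10 N. While I held the tile there was a 6 to 8 N upward force on the gripper.
- **Disc:** I never went near its jig. I did not photograph it again at the end.

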